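# Clamp a leg blank in the ratchet clamp at the red-dot tooth

## Robot

A 6-joint arm with a two-finger parallel gripper is mounted at the origin on the work surface. World frame = base frame: x ahead of the robot, y to its left, z up, the work surface at z = 0. Lengths are in mm, angles in rad, forces in N, time in s.
With the tool pointing down it reaches from about 275 to 1000 mm from the base axis. Payload 8.4 kg.
Tool frame: the origin (TCP) lies at the very end of the fingers, on their centre line; the grasp point (between the pads) lies 19 mm behind it; z points along the fingers, y is the direction in which the jaws open and shut (so a half turn about z gives the same grasp; the last joint's range is limited). The gripper opens to 85 mm and grips with 20 to 120 N. Pads are 22 mm wide; open, the fingers measure 114 mm over their backs; the gripper's body (76 mm by 85 mm) begins 54 mm behind the grasp point. The pads swing forward as they close: fully open they stand 13 mm farther back than shut.
Start: joints at [-0.002, 0.353, 1.633, -0, 1.155, -0.002], TCP at [625.002, -0, 231.281] pointing down, gripper open.
Joint ranges: [-2.63, 2.63], [-0.92, 2.1], [0.06, 2.66], [-1.3, 4.44], [0, 2.69], [-3.02, 3.02]. Speed limits (rad/s): [2.22, 2.22, 2.79, 3.14, 3.14, 3.14].

## Interface

Orientations are given as [roll, pitch, yaw] about the fixed x, y, z axes, in that order (R = Rz(yaw) Ry(pitch) Rx(roll)).
In Python, from rig import r gives the robot as it stands.
- The arm moves only by the tool jog_arm, never from a script. Its argument "increments" is text: rows parted by semicolons, each of 7 numbers parted by spaces: the shift along the tool's x, y, z in cm, then the turn, a rotation vector about the tool's x, y, z in rad, then the opening, from -1 (shut) to 1 (fully open). A call has exactly 8 rows; each row shifts and turns the commanded pose from where the row before left it, along the tool's axes as they then stand; what a row does not reach is not made up. A row lasts 1/10 s, in which the tool goes at most 50 mm and 8.59 degrees, less where a joint would pass 70% of its speed; a pose out of reach is approached as far as the arm can. A call with a gripper value outside its range is refused whole. The fingers move at their own pace and stop on an object; "squeeze" is the grip in N (left out, the last holds). Time passes only in rows, so rows that do not move let the fingers close, or fill a call up. It gives the time, the measured TCP pose, the force and the opening at its end, in the units of the state.
- r.sense(): the state, without advancing time (a new reading comes with each control period).
- r.grab_frame(name): name is "scene" or "side" or "wrist"; returns the picture (420x560x3 uint8, red, green, blue); there is no depth.
- r.camera_info(name): a dict with "K" (3x3 intrinsics, pixels), "rvec" (rotation vector, rad) and "tvec" (3), from world to camera coordinates, as OpenCV has them. Camera axes: x right, y down, z forward; pixel columns grow to the right and rows downward; lengths in mm; the calibration is good to about 2 mm. The wrist camera is an equidistant fisheye: a pixel r from the principal point sees the ray r / f radians off the axis. A picture is of the moment at which its call begins: read the wrist's pose just before it. camera_info takes no time and is no camera call; for the wrist camera it gives the pose at the moment of the call.
- r.sign_off(): hands the job in, once; it reports no verdict.
The state is a dict: "clock": time; "qpos": joint angles; "qvel": joint speeds; "joint_efforts": joint torques, N m; "eef_pos": TCP position; "tcp_rot": TCP orientation; "contact_force": force on the tool from outside, world axes, zero at the start; "wrist_torque": the same for the moment, N m; "opening": opening from 0.0 (shut) to 1.0 (fully open).
Only numpy, scipy, OpenCV 4.12 (cv2) and the standard library are available. Lean on these libraries where they do the work, as an engineer would, in place of code of your own. Each camera call takes 0.05 s, during which the arm holds its last target.

## Task

The bench clamp was left run in past the size we need: push its yellow release post until the knob has sprung all the way home and the jaw is fully open. Then stand the laminated wood block on its narrow face (dark middle layer level, as it stands now) on the clamp bed, lengthwise between jaw and fence and roughly centred, let go of it, and turn the knob clockwise so that the pawl catches at the tooth where its orange pointer is at the red dot, gripping the block squarely against the fence. Let go of everything and leave the mallet, glue bottle, pencil pot and offcut where they are.

Things in the scene. Friction and masses are not known exactly. Their poses are not given: they have to be found in the camera images.
- clamp: Fixed blue bench clamp, plate 170 (x) by 280 (y, -145 to +135) by 12 mm thick. Origin on the table, z up; yaw within 0.25 rad. Along y from - to +: yellow release post, white dial (centre y=-60, radius 68) with ratchet wheel and black knob, jaw (top z=37) that slides to +y, its black pad 120 mm long, bed (top z=12), fixed wooden fence 150 mm long (face y=+112, top z=37).
- bed (a point): Point on the bed's top face, 12 mm above the table, clamp axes: under the block's centre when it is clamped (22 mm from the fence face). Jaw fully open, the gap is 64 mm: from 42 mm on the -y side of this point to 22 mm on its +y side. A block set down anywhere in the gap is pushed to the fence by the jaw.
- knob_grip (a point): On the knob's vertical axis, 72 mm above the table, middle of the grip height. The knob is an upright black bar 74 mm long, 16 mm thick, 50 to 90 mm above the table, over the steel ratchet wheel (92 mm across, top at 45 mm). Gripped across the 16 mm. Axes turn with the knob: the pointer end of the bar lies at -150 degrees from this x axis (so at knob = 0, -150 degrees from the clamp's x).
- pointer (a point): Orange pointer at the knob bar's orange-striped end: a point 48 mm from the axis, 47 mm above the table; its x axis points outward along the bar.
- red_dot (a point): Centre of the red dot (16 mm across) on the white dial, 58 mm from the knob axis towards the jaw (clamp +y), 31 mm above the table. Smaller black dots mark the other teeth; the pointer is at the first one when home.
- knob (a joint): Knob angle, rad: 0 home (end stop, jaw open), grows clockwise from above to 4.0. The pawl holds at each multiple of 0.524; red dot = 4th tooth, 2.094. Turn about 0.15 past a tooth to catch it; let go, a spring (0.1 to 0.2 N m) takes it back onto the tooth. It turns back only by the release. Starts at tooth 5 or 6. A tooth moves the jaw 6 mm; it meets a block against the fence after 20 mm.
- release_post (a point): On the axis of the yellow upright release post (18 mm diameter, 35 to 85 mm above the table), 70 mm above the table. It stands on the pawl's arm, 73 mm to the clamp's -y side of the pawl's pivot, and is pushed about that pivot towards the clamp's +x (away from the robot), 25 mm at most, against a light spring (under 3 N). Springs back when let go.
- release (a joint): Pawl angle, rad: about 0 with its nose in a tooth, 0.35 with the post pushed fully to the clamp's +x. Above about 0.2 the nose is clear of the teeth and the knob springs home, within about 2 s, if the post is held there.
- pad (a joint): Compression of the jaw's sprung rubber pad in m: 0 when it touches nothing, 0.004 with the block gripped at the red-dot tooth (about 7 N), 0.012 at most.
- block: Loose laminated wood block (leg blank), 160 (x) by 44 (y) by 60 mm high, brown with a dark middle layer, about 0.25 kg, standing on a 160 by 44 face. Origin at the centre of its underside. Gripped across its 44 mm width from above; in the clamp only its upper 35 mm stand clear above fence and jaw.
- mallet: Bystander: wooden mallet lying on the table, head 60 by 110 by 60 mm at +90 mm along its x, handle to -100 mm.
- glue: Bystander: white glue bottle, 64 mm diameter, 170 mm tall, origin at its foot.
- pencils: Bystander: metal pencil pot, 72 mm diameter, 90 mm tall with pencils to 170 mm, origin at its foot.
- offcut: Bystander: pale wood offcut 90 by 60 by 22 mm lying flat, origin under its centre.
There are look-alikes about, which are no part of the job. What is shaped like the block but green is not meant.

How it is judged (in metres and radians):
On the way, in this order (a step that is already met when the one before it is completed fails the run):
1. the release has let the knob spring home and the jaw is fully open (value of joint knob below 0.12 rad), for 0.2 s.
2. the block stands on the bed between the open jaw and the fence, let go (x of block in the frame of bed between -0.04 and 0.04 m and y of block in the frame of bed between -0.028 and 0.012 m and z of block in the frame of bed between -0.004 and 0.005 m and angle between block's own z axis and vertical below 0.08 rad and angle between the x axis of block and the x axis of clamp, either way round below 0.2 rad and value of joint knob below 0.6 rad and contact force between block and the fingers below 0.3 N and linear speed of block below 0.03 m/s), for 0.2 s.
At the end, for the whole second after the job is handed in: The knob rests caught on the red-dot tooth (2.094 rad, between 1.97 and 2.25), pawl in the tooth (below 0.1 rad), pad compressed 1.5 to 8 mm on the block; the block stands on the bed against the fence within 4 mm, centred lengthwise within 45 mm, square within 0.06 rad, at rest (value of joint knob between 1.97 and 2.25 rad and velocity of joint knob between -0.1 and 0.1 rad/s and value of joint release below 0.1 rad and value of joint pad between 0.0015 and 0.008 m and x of block in the frame of bed between -0.045 and 0.045 m and y of block in the frame of bed between -0.004 and 0.004 m and z of block in the frame of bed between -0.004 and 0.005 m and angle between block's own z axis and vertical below 0.06 rad and angle between the x axis of block and the x axis of clamp, either way round below 0.06 rad and linear speed of block below 0.02 m/s); the robot touches nothing.
It fails at once if a bystander (mallet, glue, pencil pot, offcut) is moved more than 30 mm (distance of any of mallet, glue, pencils, offcut from where it was at the start of the episode above 0.03 m).
It also fails if it takes over 64 s, if anything falls off the work surface, if the arm or the gripper's body presses on something with over 40 N, if the wrist force passes 120 N, or if a joint passes its speed limit or range.

## Working session

There is one attempt and no reset: what is moved stays moved. The work goes in short steps, Python scripts to look and compute and a tool call to move; the robot and the scene stay as the last step left them, time stands still between calls to the robot, and variables do not carry over. Pictures are saved under pics/ and viewed, and the job is handed in when it is done.

Besides the shell and the picture viewer there is one more tool, called after ">>>" as name(argument=value, ...) on one line, values as JSON. jog_arm: Moves the arm, as the interface text tells. Its arguments: {"type":"object","properties":{"increments":{"type":"string"},"squeeze":{"type":"number"}},"required":["increments"]}

```bash
ls; mkdir -p pics; python3 - <<'E'
from rig import r
import cv2
for n in ["scene","side","wrist"]:
    ci=r.camera_info(n); print(n,{k:(v.tolist() if hasattr(v,'tolist') else v) for k,v in ci.items()})
    im=r.grab_frame(n); cv2.imwrite(f"pics/{n}0.png",im[:,:,::-1])
print(r.sense())
E
```

```text
pics
scene {'K': [[529.7442096821779, 0.0, 282.3963821824539], [0.0, 529.7442096821779, 203.67123536927576], [0.0, 0.0, 1.0]], 'rvec': [1.1090758059240091, 2.4987261963726954, -0.8461131371737911], 'tvec': [364.5409903569353, -245.40411229485727, 2041.2514989667307]}
side {'K': [[416.45609379967067, 0.0, 272.8779750127007], [0.0, 416.45609379967067, 199.96570185609477], [0.0, 0.0, 1.0]], 'rvec': [2.048125081733828, -0.46221122144908056, 0.27505202714448435], 'tvec': [-495.93040674546165, 150.49773269541237, 1225.038102641528]}
wrist {'K': [[325.19226210127806, 0.0, 275.0837954355318], [0.0, 325.19226210127806, 210.3908509294137], [0.0, 0.0, 1.0]], 'rvec': [-2.848677358866217, -0.0007456858968548097, 0.0010984618579994699], 'tvec': [-624.2501092032553, -36.9523753601643, 378.43762426811423]}
{'clock': 0.15, 'qpos': array([-2.40224754e-03,  3.53497839e-01,  1.63394887e+00, -2.38846969e-06,
        1.15520085e+00, -2.36709199e-03]), 'qvel': array([ 1.16253296e-03, -1.48779404e-03, -2.76687287e-03,  7.28320583e-05,
       -2.27338995e-04, -1.24812802e-03]), 'joint_efforts': array([-7.39769093e-04, -6.05638933e+01, -3.42338884e+01, -2.29960733e-05,
        6.16452831e-03, -4.00942213e-05]), 'eef_pos': array([ 6.24643517e+02, -1.29576829e-03,  2.30734834e+02]), 'tcp_rot': array([-3.14053775e+00, -3.12917976e-07,  1.57076214e+00]), 'contact_force': array([0.05104113, 0.18130949, 1.38149835]), 'wrist_torque': array([-0.00943564,  0.00242211, -0.01577139]), 'opening': 0.9996415435647239}
```

View pics/scene0.png

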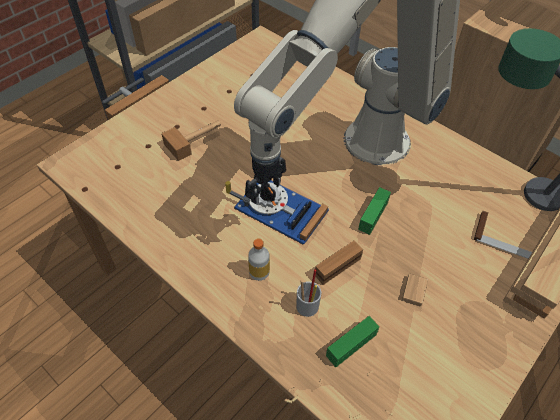

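View pics/side0.png

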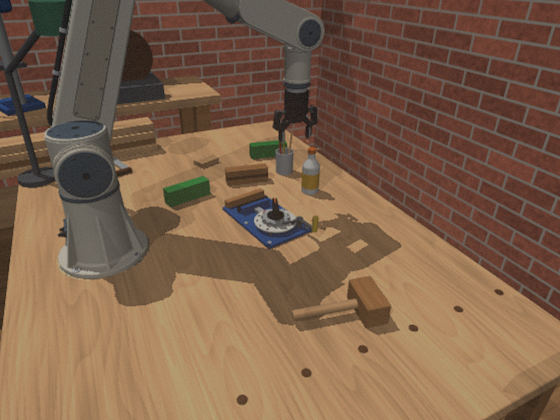

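View pics/wrist0.png

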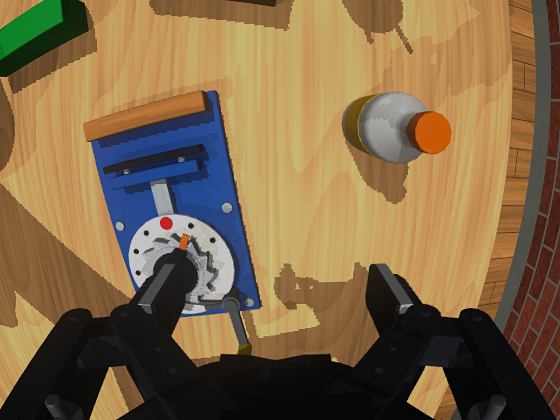

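```bash
cat > h.py <<'E'
from rig import r
import cv2, numpy as np
from scipy.optimize import least_squares
def proj(ci,name,P):
    P=np.asarray(P,float).reshape(-1,1,3); rv,tv,K=[np.asarray(ci[k],float) for k in("rvec","tvec","K")]
    if name.startswith("wrist"): return cv2.fisheye.projectPoints(P,rv,tv,K,np.zeros(4))[0].reshape(-1,2)
    return cv2.projectPoints(P,rv,tv,K,None)[0].reshape(-1,2)
def back(ci,name,px,z):
    px=np.asarray(px,float).reshape(-1,1,2); rv,tv,K=[np.asarray(ci[k],float) for k in("rvec","tvec","K")]
    n=(cv2.fisheye.undistortPoints(px,K,np.zeros(4)) if name.startswith("wrist") else cv2.undistortPoints(px,K,None)).reshape(-1,2)
    R=cv2.Rodrigues(rv)[0]; d=np.c_[n,np.ones(len(n))]@R; c=-R.T@tv.ravel()
    return c+d*((z-c[2])/d[:,2])[:,None]
def crop(src,dst,x0,y0,x1,y1,s):
    im=cv2.imread(src)[y0:y1,x0:x1]; cv2.imwrite(dst,cv2.resize(im,None,fx=s,fy=s,interpolation=cv2.INTER_CUBIC))
E
python3 - <<'E'
from h import *
crop("pics/wrist0.png","pics/w0a.png",70,80,270,360,2.1)
crop("pics/scene0.png","pics/s0a.png",210,160,410,310,4)
E
```

```text
(no output)
```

View pics/w0a.png

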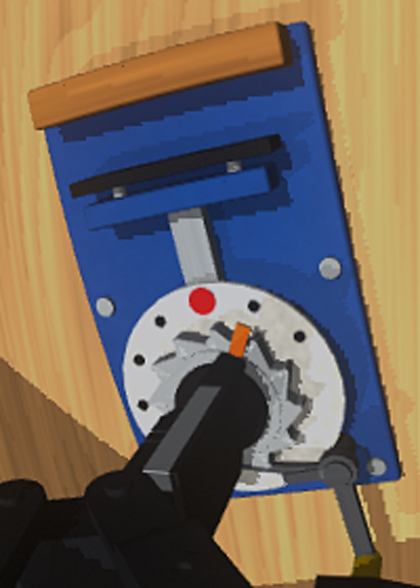

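View pics/s0a.png

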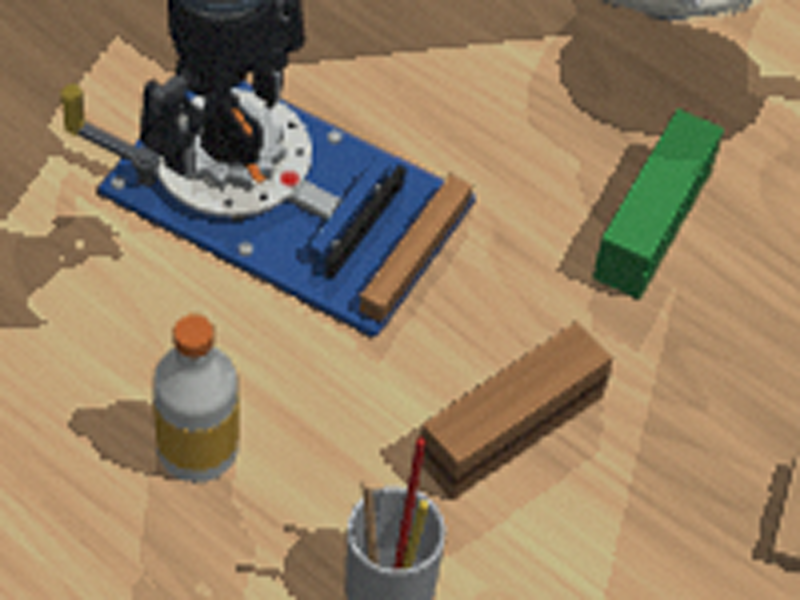

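```bash
cat > fit.py <<'E'
from h import *
W=r.camera_info("wrist");S=r.camera_info("scene")
w=lambda x,y:(70+x/2.1,80+y/2.1); s=lambda x,y:(210+x/4,160+y/4)
obs=[("wrist",(0,-2,31),w(202,301)),("wrist",(85,135,12),w(309,24)),("wrist",(85,-145,12),w(400,474)),
("scene",(85,135,12),s(375,335)),("scene",(85,-145,12),s(98,192)),("scene",(-85,135,12),s(474,202)),("scene",(0,-2,31),s(291,179))]
def T(p,P):
    c,q=np.cos(p[2]),np.sin(p[2]);P=np.atleast_2d(np.asarray(P,float));return np.c_[p[0]+c*P[:,0]-q*P[:,1],p[1]+q*P[:,0]+c*P[:,1],P[:,2]]
def res(p): return np.concatenate([(proj(W if n=="wrist" else S,n,T(p,P))[0]-o)*(1 if n=="wrist" else 3) for n,P,o in obs])
f=least_squares(res,[550,100,.2]);print(f.x,f.fun.round(1))
for nm,P in dict(bed=(0,90,12),axis=(0,-60,72),dot=(0,-2,31)).items(): print(nm,T(f.x,P))
# pixel marks: release post tops etc
b=[s(425,430),s(575,322),s(611,358),s(458,464)]
print("blocktop",back(S,"scene",b,60).round(1))
print("post top",back(S,"scene",[s(72,90)],85).round(1), "base",back(S,"scene",[s(74,128)],35).round(1))
print("pointer",back(W,"wrist",[w(240,340)],47))
print("glue",back(S,"scene",[s(195,465)],0),"pots",back(S,"scene",[s(395,600)],0))
E
python3 fit.py
```

```text
[ 4.99934495e+02 -4.03362890e+01  1.62794466e-01] [ 1.1 -1.8  1.1 -4.3  1.6  2.7  0.   0.5 -2.  -4.2  2.5 -4.  -1.   0.4]
bed [[485.34762272  48.47375082  12.        ]]
axis [[509.65907586 -99.54298217  72.        ]]
dot [[500.25864731 -42.30984541  31.        ]]
blocktop [[627.6 209.6  60. ]
 [470.7 234.3  60. ]
 [478.8 275.7  60. ]
 [633.7 246.9  60. ]]
post top [[ 585.  -214.1   85. ]] base [[ 586.5 -214.7   35. ]]
pointer [[523.54850514 -60.66962185  47.        ]]
glue [[743.5936301   76.21985063   0.        ]] pots [[726.76743925 267.38539698   0.        ]]
```

>>> jog_arm(increments="-1.5 -0.6 0.5 0 0 0 -1; -3.1 -1.2 1 0 0 0 -1; -3.5 -1.3 1.2 0 0 0 -1; -3.5 -1.3 1.2 0 0 0 -1; -3.5 -1.3 1.2 0 0 0 -1; -3.5 -1.3 1.2 0 0 0 -1; -2.6 -1 1 0 0 0 -1; -1 -0.5 0.5 0 0 0 -1", squeeze=40)

```text
clock: 0.95
eef_pos: [537.9, -224.4, 152.0]
tcp_rot: [-3.14, -0.0, 1.569]
contact_force: [-0.4, -0.2, -0.7]
opening: 0.001
```

```bash
python3 - <<'E'
from h import *
s=r.sense();print(s['clock'],s['eef_pos'],s['tcp_rot'],s['opening'],s['contact_force'])
ci=r.camera_info("wrist");im=r.grab_frame("wrist");cv2.imwrite("pics/w1.png",im[:,:,::-1]);np.save("w1.npy",ci,allow_pickle=True)
im=r.grab_frame("scene");cv2.imwrite("pics/s1.png",im[:,:,::-1]);crop("pics/s1.png","pics/s1a.png",210,120,410,270,4)
E
```

```text
0.95 [ 537.85792055 -224.443915    152.02436697] [-3.13973662e+00 -1.09326774e-04  1.56858384e+00] 0.000734167387024402 [-0.37762447 -0.23170058 -0.73946186]
```

View pics/w1.png

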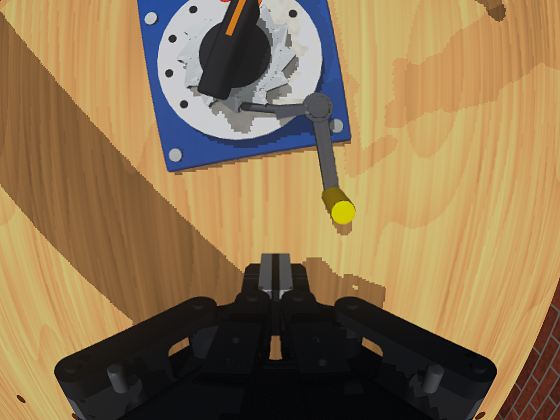

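View pics/s1a.png

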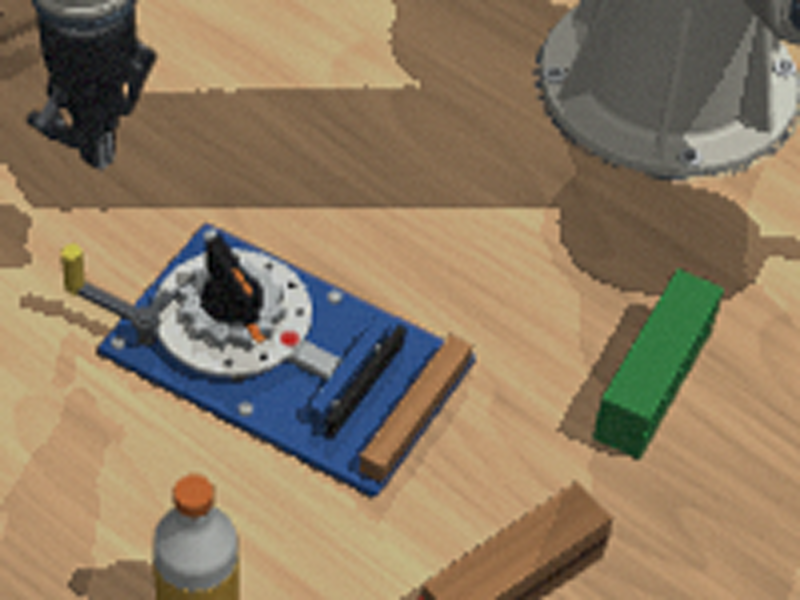

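```bash
cat >> fit.py <<'E'
W1=np.load("w1.npy",allow_pickle=True).item()
print("post",back(W1,"wrist",[(343,212)],85))
obs=[("wrist",(0,-2,31),w(202,301)),("wrist",(85,135,12),w(309,24)),("wrist",(85,-145,12),w(400,474)),
("w1",(85,-145,12),(351,139)),("w1",(-85,-145,12),(168,171)),
("scene",(85,135,12),s(375,495-160)),("scene",(85,-145,12),s(98,192)),("scene",(-85,135,12),s(474,355-160)),("scene",(0,-2,31),s(290,339-160)),("scene",(-85,-145,12),s(208,225-160))]
def res(p): return np.concatenate([(proj({"wrist":W,"w1":W1,"scene":S}[n],"wrist" if n!="scene" else n,T(p,P))[0]-o)*(1 if n!="scene" else 2) for n,P,o in obs])
E
sed -i 's/W=r.camera_info("wrist")/W=dict(K=[[325.19226210127806,0,275.0837954355318],[0,325.19226210127806,210.3908509294137],[0,0,1]],rvec=[-2.848677358866217,-0.0007456858968548097,0.0010984618579994699],tvec=[-624.2501092032553,-36.9523753601643,378.43762426811423])/' fit.py
cat >> fit.py <<'E'
f=least_squares(res,[550,100,.2]);print(f.x,f.fun.round(1).reshape(-1,2).tolist())
for nm,P in dict(bed=(0,90,12),axis=(0,-60,72)).items(): print(nm,T(f.x,P))
E
python3 fit.py | tail -5
```

```text
glue [[743.5936301   76.21985063   0.        ]] pots [[726.76743925 267.38539698   0.        ]]
post [[ 583.92513656 -214.49607573   85.        ]]
[ 4.98720018e+02 -4.10508182e+01  1.64804867e-01] [[0.3, -1.2], [-0.2, -3.7], [1.0, 3.0], [2.4, 0.3], [-1.4, 0.4], [0.4, -0.5], [-1.1, -3.3], [1.8, 0.1], [-0.0, -0.4], [-1.0, -2.5]]
bed [[483.95463193  47.7297167   12.        ]]
axis [[ 508.56360869 -100.23784145   72.        ]]
```

>>> jog_arm(increments="0.1 0 0.8 0 0 0 -1; 0.1 0 1.5 0 0 0 -1; 0.1 0 2 0 0 0 -1; 0.1 0 2 0 0 0 -1; 0.1 0 1.9 0 0 0 -1; 0.1 0 1.2 0 0 0 -1; 0 0.3 0.6 0 0 0 -1; 0 0.7 0 0 0 0 -1")

```text
clock: 1.85
eef_pos: [549.7, -215.3, 52.4]
tcp_rot: [-3.14, -0.001, 1.571]
contact_force: [-0.1, 1.1, -0.0]
opening: 0.001
```

>>> jog_arm(increments="0.1 0.7 0 0 0 0 -1; 0.1 0.7 0 0 0 0 -1; 0.1 0.6 0 0 0 0 -1; 0.1 0.5 0 0 0 0 -1; 0.1 0.5 0 0 0 0 -1; 0.1 0.4 0 0 0 0 -1; 0 0 0 0 0 0 -1; 0 0 0 0 0 0 -1")

```text
clock: 2.65
eef_pos: [583.7, -209.7, 53.1]
tcp_rot: [-3.141, -0.0, 1.571]
contact_force: [-3.4, 1.8, 3.0]
opening: 0.004
```

```bash
cat > snap.py <<'E'
from h import *
import sys
n,cam=sys.argv[1:3]
s=r.sense();print(s['clock'],s['eef_pos'].round(1),s['tcp_rot'].round(3),round(s['opening'],3),s['contact_force'].round(1),s['qpos'].round(2))
ci=r.camera_info(cam);im=r.grab_frame(cam)
cv2.imwrite(f"pics/{n}.png",im[:,:,::-1]);np.save(n+".npy",ci,allow_pickle=True)
if len(sys.argv)>3:
    a=[int(v) for v in sys.argv[3:8]];crop(f"pics/{n}.png",f"pics/{n}.png",*a)
E
python3 snap.py w2 wrist
```

```text
2.65 [ 583.7 -209.7   53.1] [-3.141 -0.     1.571] 0.004 [-3.4  1.8  3. ] [-0.35  0.56  1.77  0.    0.82 -0.35]
```

View pics/w2.png

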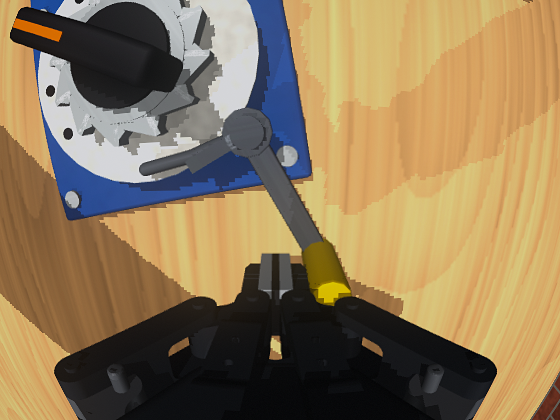

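>>> jog_arm(increments="0 0 0 0 0 0 -1;0 0 0 0 0 0 -1;0 0 0 0 0 0 -1;0 0 0 0 0 0 -1;0 0 0 0 0 0 -1;0 0 0 0 0 0 -1;0 0 0 0 0 0 -1;0 0 0 0 0 0 -1")

```text
clock: 3.5
eef_pos: [583.8, -209.8, 53.2]
tcp_rot: [-3.141, -0.0, 1.571]
contact_force: [-4.2, 3.9, 1.5]
opening: -0.001
```

>>> jog_arm(increments="0 0 0 0 0 0 -1;0 0 0 0 0 0 -1;0 0 0 0 0 0 -1;0 0 0 0 0 0 -1;0 0 0 0 0 0 -1;0 0 0 0 0 0 -1;0 0 0 0 0 0 -1;0 0 0 0 0 0 -1")

```text
clock: 4.3
eef_pos: [583.7, -209.9, 53.1]
tcp_rot: [-3.141, -0.0, 1.571]
contact_force: [-3.6, 2.5, 1.4]
opening: 0.0
```

```bash
python3 snap.py s3 scene 210 120 410 270 4
```

```text
4.3 [ 583.7 -209.9   53.1] [-3.141 -0.     1.571] 0.0 [-3.6  2.5  1.4] [-0.35  0.56  1.77  0.    0.82 -0.35]
```

View pics/s3.png

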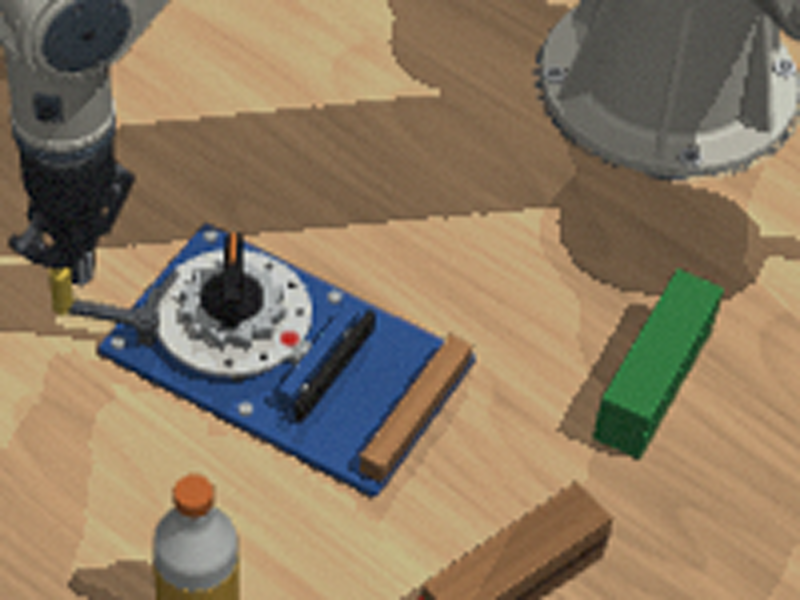

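>>> jog_arm(increments="0 -1 0 0 0 0 -1; 0 -2 0 0 0 0 -1; 0 -1.5 -1 0 0 0 -1; 0 0 -2.5 0 0 0 0.5; 1 0.5 -4 0 0 0 1; 3 0.5 -4 0 0 0 1; 4 0.5 -2 0 0 0 1; 4 0 0 0 0 0 1")

```text
clock: 5.15
eef_pos: [557.1, -90.0, 192.2]
tcp_rot: [3.132, 0.002, 1.569]
contact_force: [1.5, 0.7, 0.7]
opening: 0.847
```

>>> jog_arm(increments="4 0 0 0 0 0 1; 4 0 0 0 0 0 1; 4 0 0 0 0 0 1; 4 0 0 0 0 0 1; 4 0 0 0 0 0 1; 3 0 0 0 0 0 1; 2 0 0 0 0 0 1; 1 0 0 0 0 0 1")

```text
clock: 5.95
eef_pos: [554.4, 171.4, 188.4]
tcp_rot: [3.14, -0.001, 1.572]
contact_force: [-0.1, 0.1, 0.8]
opening: 1.001
```

```bash
python3 snap.py w4 wrist
```

```text
5.95 [554.4 171.4 188.4] [ 3.140e+00 -1.000e-03  1.572e+00] 1.001 [-0.1  0.1  0.8] [0.3  0.33 1.77 0.   1.04 0.3 ]
```

View pics/w4.png

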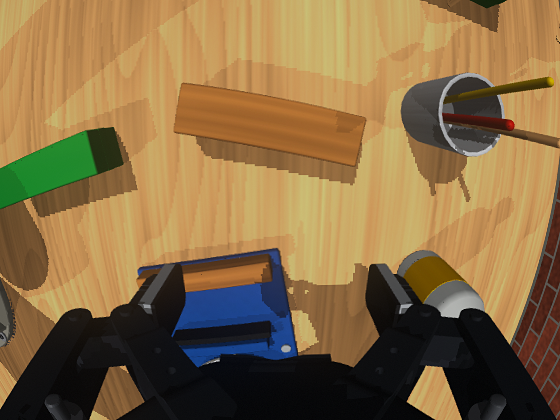

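```bash
python3 - <<'E'
from h import *
crop("pics/w4.png","pics/w4a.png",160,60,380,200,3.6)
E
```

```text
(no output)
```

View pics/w4a.png

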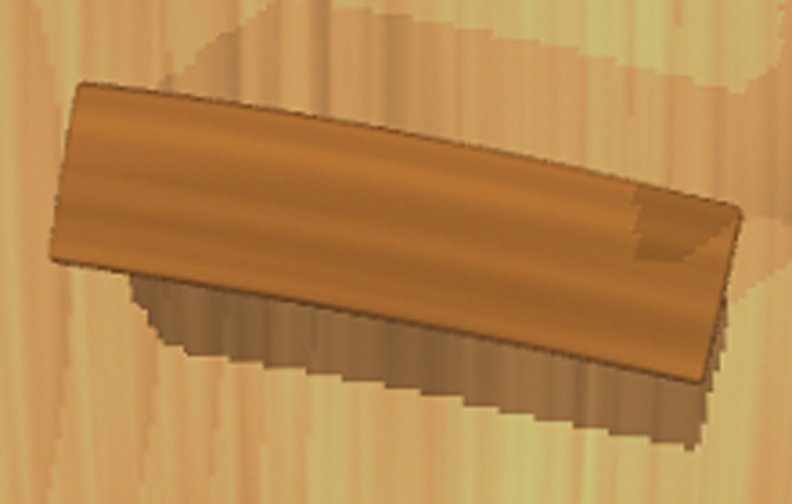

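```bash
python3 - <<'E'
from h import *
ci=np.load("w4.npy",allow_pickle=True).item()
c=np.array([(79,83),(741,209),(702,382),(51,261)])/3.6+[160,60]
B=back(ci,"wrist",c,60);print(B.round(1),B.mean(0))
d=np.linalg.norm(np.roll(B,-1,0)-B,axis=1);print(d)
v=B[1]-B[0]+B[2]-B[3];print(np.arctan2(v[1],v[0]))
# fence visible top front edge in w4: skip
E
```

```text
[[476.6 275.2  60. ]
 [630.8 245.4  60. ]
 [622.9 203.8  60. ]
 [468.7 233.2  60. ]] [549.76069201 239.41914935  60.        ]
[157.07960281  42.31079177 157.00445707  42.69792501]
-0.18945080582876705
```

>>> jog_arm(increments="2 0 0 0 0 0 1; 3 -0.3 0 0 0 0 1; 2 0 0 0 0 -0.08 1; 0 0 0 0 0 -0.145 1; 0 0 0 0 0 -0.145 1; 0 0 0 0 0 -0.145 1; 0 0 0 0 0 -0.145 1; 0 0 0 0 0 -0.145 1")

```text
clock: 6.8
eef_pos: [551.5, 238.6, 188.2]
tcp_rot: [3.141, 0.001, 2.381]
contact_force: [0.7, -1.1, -0.2]
opening: 1.001
```

>>> jog_arm(increments="0 0 1 0 0 -0.145 1; 0 0 2 0 0 -0.145 1; 0 0 2 0 0 -0.145 1; 0 0 1.5 0 0 -0.14 1; 0 0 1 0 0 0 1; 0 0 0.5 0 0 0 1; 0 0 0 0 0 0 1; 0 0 0 0 0 0 1")

```text
clock: 7.6
eef_pos: [551.5, 239.8, 108.7]
tcp_rot: [3.141, 0.001, 2.949]
contact_force: [0.8, 0.2, -0.1]
opening: 1.0
```

```bash
python3 snap.py w5 wrist
```

```text
7.6 [551.5 239.8 108.7] [3.141e+00 1.000e-03 2.949e+00] 1.0 [ 0.8  0.2 -0.1] [ 0.41  0.46  1.79 -0.    0.9  -0.97]
```

View pics/w5.png

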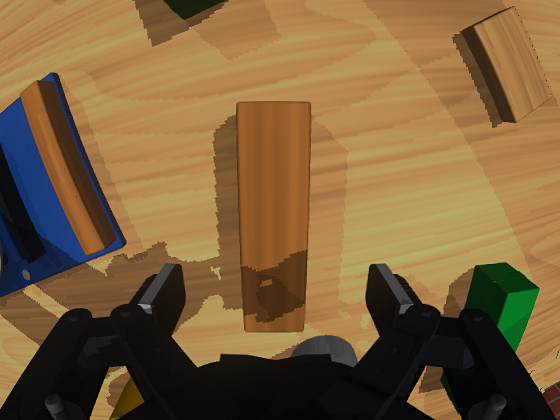

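```bash
python3 - <<'E'
from h import *
ci=np.load("w5.npy",allow_pickle=True).item()
B=back(ci,"wrist",[(237,101),(310,101),(304,332),(245,332)],60);print(B.round(1),B.mean(0))
print(np.linalg.norm(np.roll(B,-1,0)-B,axis=1))
v=B[0]-B[3]+B[1]-B[2];print(np.arctan2(-v[1],-v[0]))
E
```

```text
[[466.6 234.6  60. ]
 [474.7 276.   60. ]
 [630.8 246.5  60. ]
 [622.6 204.2  60. ]] [548.69827669 240.33792277  60.        ]
[ 42.16414097 158.83256669  43.12638623 158.90649875]
-0.18941416457428725
```

>>> jog_arm(increments="0 0 1 0 0 0 1; 0.2 0 2 0 0 0 1; 0 0 2 0 0 0 1; 0 0 1.5 0 0 0 1; 0 0 1 0 0 0 1; 0 0 0.5 0 0 0 1; 0 0 0 0 0 0 0.2; 0 0 0 0 0 0 -1", squeeze=50)

```text
clock: 8.45
eef_pos: [549.4, 240.4, 28.5]
tcp_rot: [3.141, 0.001, 2.951]
contact_force: [0.3, 0.6, 0.2]
opening: 0.691
```

>>> jog_arm(increments="0 0 0 0 0 0 -1; 0 0 0 0 0 0 -1; 0 0 0 0 0 0 -1; 0 0 0 0 0 0 -1; 0 0 -0.5 0 0 0 -1; 0 0 -1 0 0 0 -1; 0 0 -1.5 0 0 0 -1; 0 0 -2 0 0 0 -1")

```text
clock: 9.25
eef_pos: [548.5, 240.0, 78.8]
tcp_rot: [-3.141, -0.001, 2.951]
contact_force: [0.2, 0.1, -2.8]
opening: 0.505
```

```bash
python3 snap.py w6 wrist;python3 snap.py sd6 side 180 80 340 200 5
```

```text
9.25 [548.5 240.   78.8] [-3.141e+00 -1.000e-03  2.951e+00] 0.505 [ 0.2  0.1 -2.8] [ 0.41  0.49  1.81  0.    0.84 -0.97]
9.3 [550.6 240.9  82.5] [3.139e+00 3.000e-03 2.951e+00] 0.507 [1.1 0.7 0.6] [ 0.41  0.49  1.8   0.    0.85 -0.97]
```

View pics/w6.png

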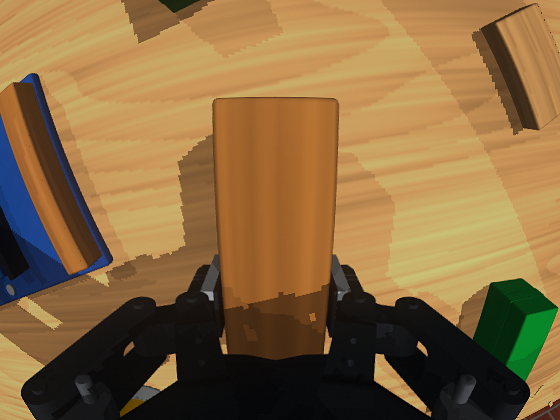

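View pics/sd6.png

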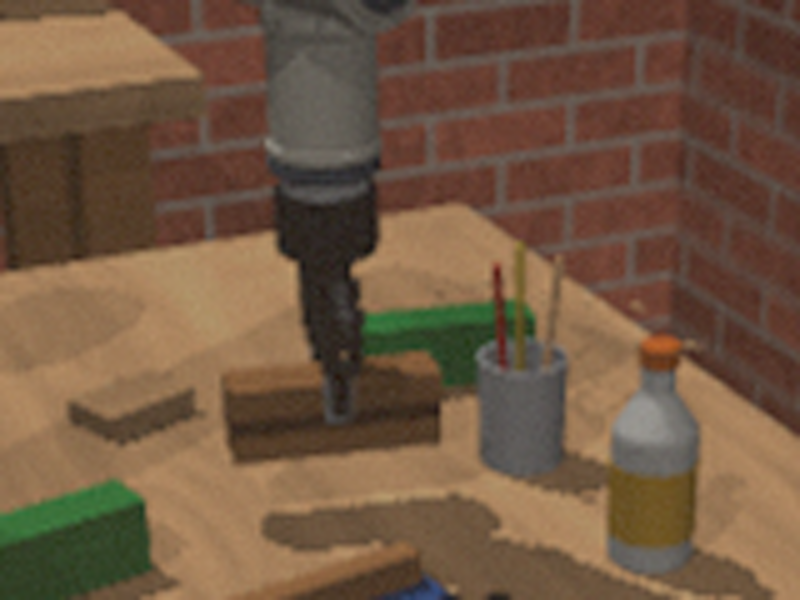

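>>> jog_arm(increments="0 0 -1.2 0 0 -0.12 -1; 0 0 -1.2 0 0 -0.12 -1; 0 0 -1.2 0 0 -0.115 -1; 0.7 -1.4 0 0 0 0 -1; 1.4 -2.8 0 0 0 0 -1; 1.4 -2.8 0 0 0 0 -1; 1.4 -2.8 0 0 0 0 -1; 1 -1.5 0 0 0 0 -1")

```text
clock: 10.15
eef_pos: [507.4, 116.6, 113.3]
tcp_rot: [-3.141, -0.002, -2.981]
contact_force: [0.2, 0.2, -2.8]
opening: 0.504
```

```bash
python3 snap.py w7 wrist
```

```text
10.15 [507.4 116.6 113.3] [-3.141e+00 -2.000e-03 -2.981e+00] 0.504 [ 0.2  0.2 -2.8] [ 0.22  0.34  1.96 -0.    0.84 -1.51]
```

View pics/w7.png

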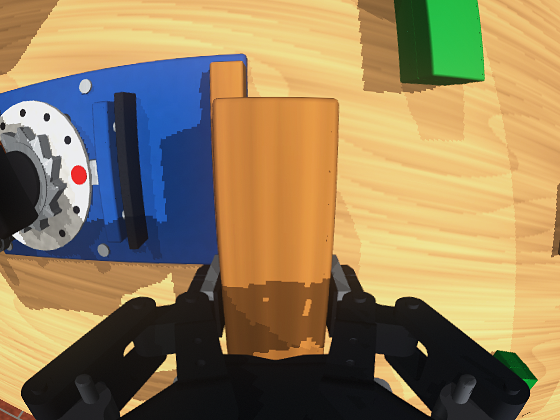

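```bash
cat >> fit.py <<'E'
print("----")
W7=np.load("w7.npy",allow_pickle=True).item()
o7=[((0,-2,31),(79.5,175)),((-85,135,12),(246,54)),((-75,112,37),(211,63))]
p=f.x
for P,o in o7: print(P,o,proj(W7,"wrist",T(p,P))[0].round(1), (back(W7,"wrist",[o],P[2])-T(p,P)).round(1))
E
python3 fit.py | sed -n '/----/,$p'
```

```text
----
(0, -2, 31) (79.5, 175) [ 78.7 177. ] [[-1.7  0.7  0. ]]
(-85, 135, 12) (246, 54) [247.8  55.3] [[-0.8 -1.5  0. ]]
(-75, 112, 37) (211, 63) [210.4  64.5] [[-1.1  0.2  0. ]]
```

>>> jog_arm(increments="0.6 -1.2 0 0 0 0 -1; 1 -2.2 0 0 0 0 -1; 1 -2.2 0 0 0 0 -1; 0.6 -1.3 0 0 0 0 -1; 0.3 -0.5 0 0 0 0 -1; 0 0 1 0 0 0 -1; 0 0 1.5 0 0 0 -1; 0 0 1 0 0 0 -1")

```text
clock: 11.0
eef_pos: [486.8, 41.0, 77.8]
tcp_rot: [3.141, -0.0, -2.977]
contact_force: [-1.3, -0.1, -2.5]
opening: 0.504
```

```bash
python3 snap.py s8 scene 210 120 410 270 4; python3 -c "
from h import *
s=r.sense();print(s['eef_pos'],s['tcp_rot'])"
```

```text
11.0 [486.8  41.   77.8] [ 3.141 -0.    -2.977] 0.504 [-1.3 -0.1 -2.5] [ 0.08  0.36  2.05  0.    0.74 -1.65]
[485.87823484  40.97943913  76.61459623] [ 3.14119018e+00 -2.46119462e-03 -2.97690956e+00]
```

View pics/s8.png

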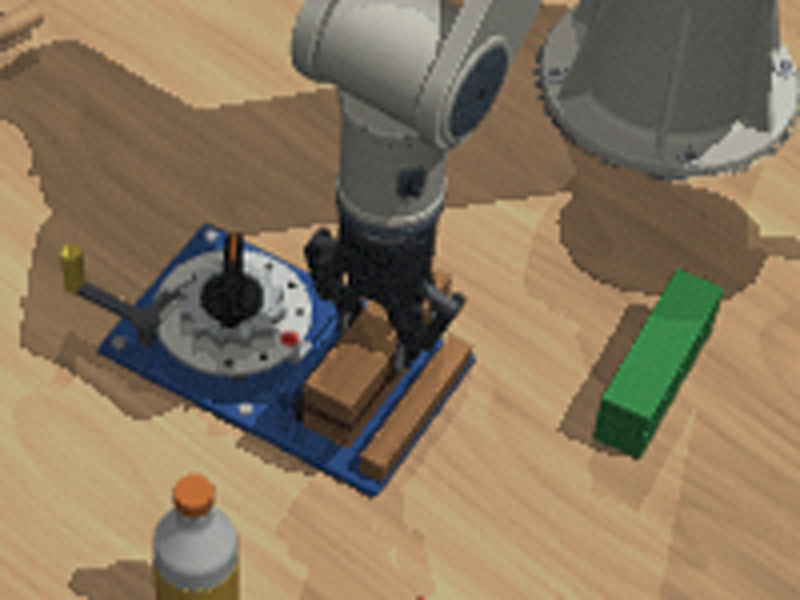

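>>> jog_arm(increments="0 -0.3 0.5 0 0 0 -1; 0 0 1 0 0 0 -1; 0 0 0.9 0 0 0 -1; 0 0 0.5 0 0 0 -1; 0 0 0.3 0 0 0 -1; 0 0 0.2 0 0 0 -1; 0 0 0 0 0 0 -1; 0 0 0 0 0 0 -1")

```text
clock: 11.85
eef_pos: [487.5, 37.4, 45.3]
tcp_rot: [-3.142, 0.0, -2.977]
contact_force: [0.5, -0.1, -3.1]
opening: 0.505
```

```bash
python3 snap.py sd9 side 200 150 340 255 5.5
```

```text
11.85 [487.5  37.4  45.3] [-3.142  0.    -2.977] 0.505 [ 0.5 -0.1 -3.1] [ 0.07  0.42  2.06 -0.    0.66 -1.66]Traceback (most recent call last):
  File "snap.py", line 8, in <module>
    a=[int(v) for v in sys.argv[3:8]];crop(f"pics/{n}.png",f"pics/{n}.png",*a)
       ~~~^^^
ValueError: invalid literal for int() with base 10: '5.5'
```

View pics/sd9.png

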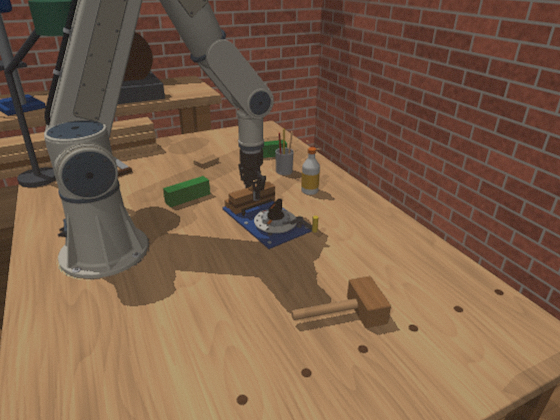

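>>> jog_arm(increments="0 0 0.15 0 0 0 -1; 0 0 0.1 0 0 0 -1; 0 0 0.1 0 0 0 -1; 0 0 0 0 0 0 -1; 0 0 0 0 0 0 -1; 0 0 0 0 0 0 -1; 0 0 0 0 0 0 -1; 0 0 0 0 0 0 -1")

```text
clock: 12.7
eef_pos: [487.3, 37.4, 41.6]
tcp_rot: [-3.142, 0.0, -2.977]
contact_force: [-0.9, -0.6, -2.4]
opening: 0.503
```

>>> jog_arm(increments="0 0 0.1 0 0 0 -1; 0 0 0 0 0 0 -1; 0 0 0 0 0 0 0.1; 0 0 0 0 0 0 0.3; 0 0 0 0 0 0 0.4; 0 0 -0.5 0 0 0 0.5; 0 0 -1.5 0 0 0 0.5; 0 0 -2.5 0 0 0 0.5")

```text
clock: 13.5
eef_pos: [486.2, 37.3, 85.2]
tcp_rot: [3.141, -0.003, -2.977]
contact_force: [-0.2, -0.2, -0.8]
opening: 0.752
```

>>> jog_arm(increments="0 0 -3 0 0 0 0.5; 0.5 -1 -2 0 0 0 0.5; 0 -2.5 0 0 0 0 0.5; 0 -3 0 0 0 0 0.5; 0 -3 0 0 0 0 0.5; 0 -2 0 0 0 0 0.5; 0 0 0 0 0 0 0.5; 0 0 0 0 0 0 0.5")

```text
clock: 14.3
eef_pos: [501.0, -76.8, 135.7]
tcp_rot: [3.141, -0.0, -2.979]
contact_force: [-0.0, -0.6, 0.5]
opening: 0.751
```

```bash
python3 snap.py w10 wrist; python3 snap.py s10 scene 210 120 410 270 4;
```

```text
14.3 [501.  -76.8 135.7] [ 3.141 -0.    -2.979] 0.751 [-0.  -0.6  0.5] [-0.16  0.29  1.97  0.    0.88 -1.89]
14.35 [500.9 -76.3 135.6] [ 3.141 -0.    -2.978] 0.746 [-0.3  0.7  0.5] [-0.15  0.29  1.97  0.    0.88 -1.89]
```

View pics/w10.png

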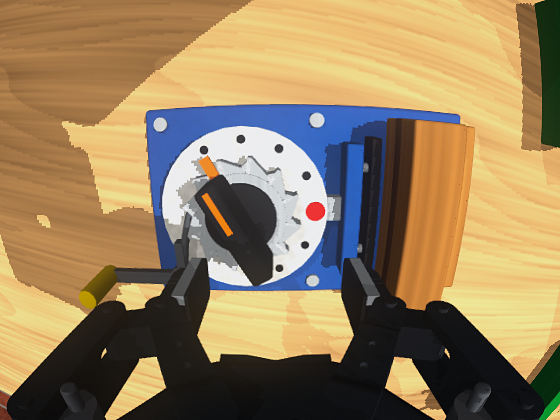

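View pics/s10.png

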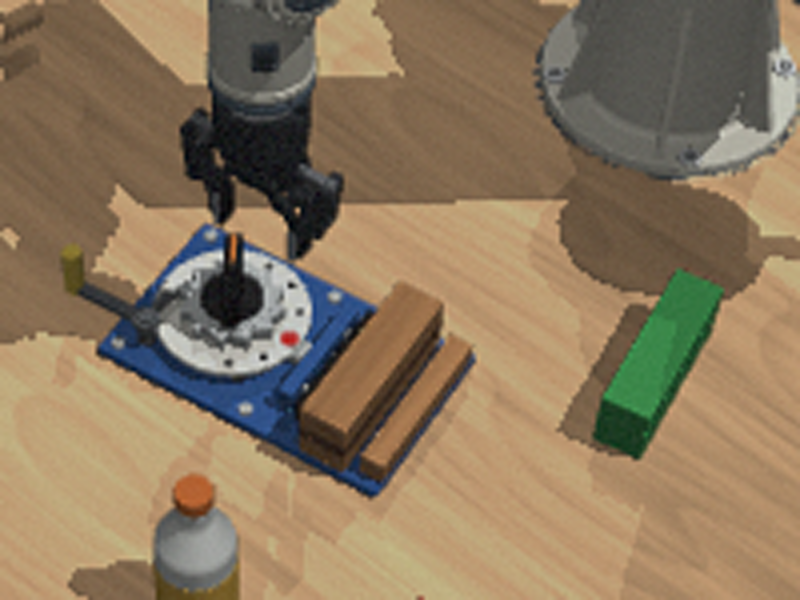

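```bash
cat >> fit.py <<'E'
print("====")
w10=np.load("w10.npy",allow_pickle=True).item()
im=cv2.imread("pics/w10.png")
p=f.x+[-1,0,0]
a=np.deg2rad(-150); u=np.array([np.cos(a),np.sin(a),0]);v=np.array([-u[1],u[0],0])
c0=np.array([0,-60,90])
pts=[c0+u*37+v*8,c0+u*37-v*8,c0-u*37-v*8,c0-u*37+v*8,c0*[1,1,47/90]+u*48,(0,-2,31),(57,-186,85),(85,135,12),(-85,-145,12)]
q=proj(w10,"wrist",T(p,pts))
for x in q: cv2.circle(im,tuple(int(round(t)) for t in x),2,(255,0,255),-1)
cv2.imwrite("pics/w10m.png",cv2.resize(im[90:320,70:490],None,fx=1.9,fy=1.9))
E
python3 fit.py >/dev/null
```

```text
(no output)
```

View pics/w10m.png

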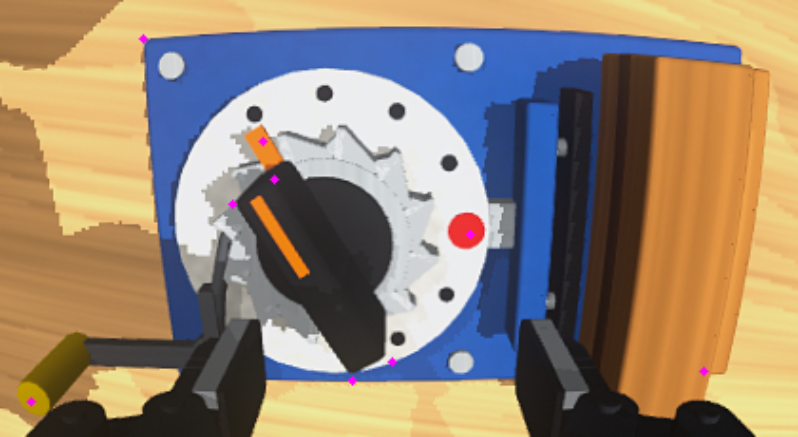

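>>> jog_arm(increments="0 -1.2 0 0 0 0 1; 0 -1.2 0 0 0 0 1; 0 0 0 0 0 -0.131 1; 0 0 0 0 0 -0.131 1; 0 0 0 0 0 -0.131 1; 0 0 0.5 0 0 -0.131 1; 0 0 1 0 0 0 1; 0 0 0.5 0 0 0 1")

```text
clock: 15.2
eef_pos: [504.8, -100.8, 114.6]
tcp_rot: [3.141, -0.001, -2.457]
contact_force: [-0.2, -0.8, 0.4]
opening: 0.998
```

```bash
python3 snap.py w11 wrist
```

```text
15.2 [ 504.8 -100.8  114.6] [ 3.141e+00 -1.000e-03 -2.457e+00] 0.998 [-0.2 -0.8  0.4] [-0.2   0.33  1.97 -0.    0.84 -2.46]
```

View pics/w11.png

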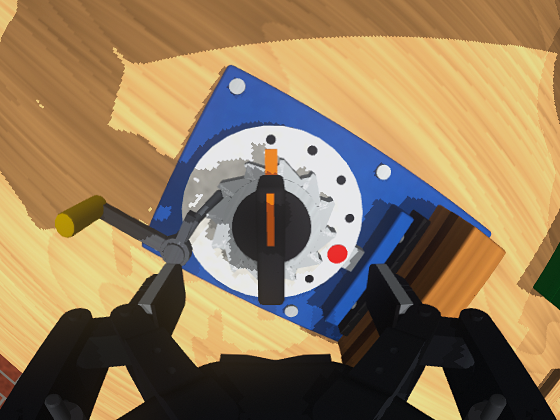

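```bash
python3 - <<'E'
from h import *
ci=np.load("w11.npy",allow_pickle=True).item()
B=back(ci,"wrist",[(271.5,178),(270.5,304),(271,167)],90);print(B.round(1),B[:2].mean(0),np.linalg.norm(B[0]-B[1]))
v=B[0]-B[1];print(np.degrees(np.arctan2(v[1],v[0])))
print(proj(ci,"wrist",[[504.8,-100.8,z] for z in(114.6,90,60)]))
print(back(ci,"wrist",[(271,160)],47))
E
```

```text
[[ 474.1 -127.4   90. ]
 [ 533.9  -79.7   90. ]
 [ 469.7 -131.3   90. ]] [ 504.00676685 -103.58239363   90.        ] 76.57163762730586
-141.4437255158299
[[273.71628805 270.13569045]
 [273.89642833 249.99229708]
 [274.06554434 231.29469811]]
[[ 471.8004867  -130.31312383   47.        ]]
```

>>> jog_arm(increments="0 -0.15 1 0 0 0 1; 0 0 1.5 0 0 0 1; 0 0 1.5 0 0 0 1; 0 0 1.2 0 0 0 1; 0 0 0.8 0 0 0 0; 0 0 0 0 0 0 -0.4; 0 0 0 0 0 0 -1; 0 0 0 0 0 0 -1", squeeze=40)

```text
clock: 16.05
eef_pos: [506.5, -101.8, 56.1]
tcp_rot: [-3.141, 0.001, -2.453]
contact_force: [0.1, 0.2, -0.1]
opening: 0.331
```

>>> jog_arm(increments="0 0 0 0 0 0 -1;0 0 0 0 0 0 -1;0 0 0 0 0 0 -1;0 0 0 0 0 0 -1;0 0 0 0 0 0 -1;0 0 0 0 0 0 -1;0 0 0 0 0 0 -1;0 0 0 0 0 0 -1")

```text
clock: 16.85
eef_pos: [507.0, -102.2, 56.3]
tcp_rot: [-3.14, 0.001, -2.453]
contact_force: [1.4, -4.9, 4.9]
opening: 0.183
```

```bash
python3 snap.py w12 wrist; python3 -c "
from h import *
print(r.sense()['wrist_torque'])"
```

```text
16.85 [ 507.  -102.2   56.3] [-3.140e+00  1.000e-03 -2.453e+00] 0.183 [ 1.4 -4.9  4.9] [-0.2   0.43  2.   -0.    0.71 -2.46]
[-0.64865125 -0.03334129 -0.03015825]
```

View pics/w12.png

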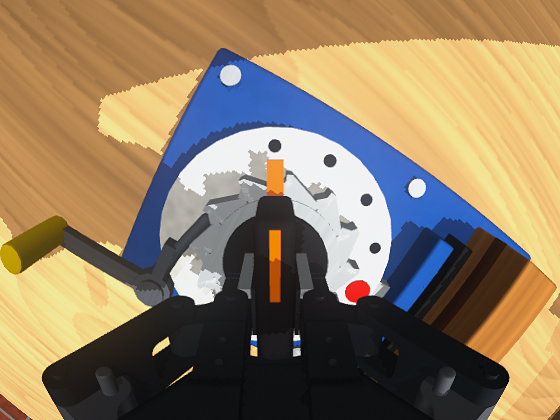

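>>> jog_arm(increments="0 0 0 0 0 0.05 -1;0 0 0 0 0 0.1 -1;0 0 0 0 0 0.14 -1;0 0 0 0 0 0.14 -1;0 0 0 0 0 0.14 -1;0 0 0 0 0 0.14 -1;0 0 0 0 0 0.14 -1;0 0 0 0 0 0.1 -1")

```text
clock: 17.7
eef_pos: [507.0, -101.9, 56.3]
tcp_rot: [-3.141, 0.002, 2.875]
contact_force: [1.1, -3.0, 5.0]
opening: 0.182
```

```bash
python3 snap.py w13 wrist; python3 -c "
from h import *
print(r.sense()['wrist_torque'])"
```

```text
17.7 [ 507.  -101.9   56.3] [-3.141e+00  2.000e-03  2.875e+00] 0.182 [ 1.1 -3.   5. ] [-0.2   0.43  2.   -0.    0.71 -1.51]
[-0.48086116 -0.17538449 -0.34655054]
```

View pics/w13.png

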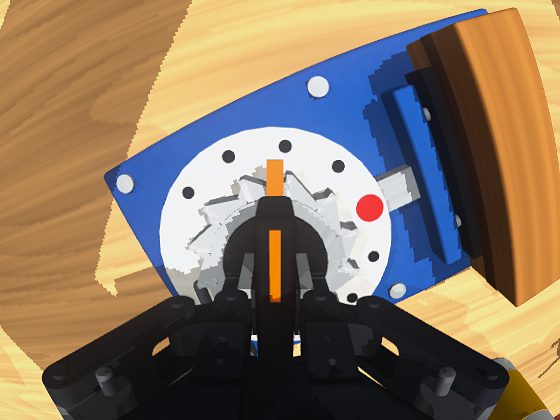

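>>> jog_arm(increments="0 0 0 0 0 0.08 -1;0 0 0 0 0 0.12 -1;0 0 0 0 0 0.14 -1;0 0 0 0 0 0.14 -1;0 0 0 0 0 0.14 -1;0 0 0 0 0 0.14 -1;0 0 0 0 0 0.14 -1;0 0 0 0 0 0.1 -1")

```text
clock: 18.55
eef_pos: [507.2, -101.7, 56.3]
tcp_rot: [3.14, 0.001, 1.876]
contact_force: [3.9, -0.9, 4.7]
opening: 0.182
```

>>> jog_arm(increments="0 0 0 0 0 0.08 -1;0 0 0 0 0 0.08 -1;0 0 0 0 0 0.08 -1;0 0 0 0 0 0.06 -1;0 0 0 0 0 0 -1;0 0 0 0 0 0 -1;0 0 0 0 0 0 -1;0 0 0 0 0 0 -1")

```text
clock: 19.35
eef_pos: [507.4, -101.8, 56.3]
tcp_rot: [3.139, 0.0, 1.583]
contact_force: [2.9, -0.9, 5.7]
opening: 0.182
```

```bash
python3 snap.py w14 wrist; python3 -c "
from h import *
print(r.sense()['wrist_torque'])"
```

```text
19.35 [ 507.4 -101.8   56.3] [3.139 0.    1.583] 0.182 [ 2.9 -0.9  5.7] [-0.2   0.43  2.    0.    0.71 -0.21]
[-0.14068388 -0.42348474  0.24897758]
```

View pics/w14.png

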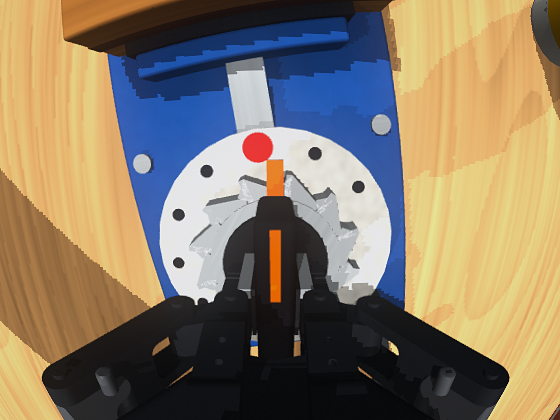

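>>> jog_arm(increments="0 0 0 0 0 0.05 -1;0 0 0 0 0 0 -1;0 0 0 0 0 -0.05 -1;0 0 0 0 0 -0.07 -1;0 0 0 0 0 -0.03 -1;0 0 0 0 0 0 -0.5;0 0 0 0 0 0 0.2;0 0 0 0 0 0 0.5")

```text
clock: 20.2
eef_pos: [505.3, -101.5, 55.2]
tcp_rot: [-3.14, -0.001, 1.68]
contact_force: [-0.0, 0.8, -0.5]
opening: 0.58
```

>>> jog_arm(increments="0 0 0 0 0 0 0.5;0 0 -1 0 0 0 0.5;0 0 -2.5 0 0 0 0.5;0 0 -3.5 0 0 0 0.5;-1 0 -3 0 0 0 0.5;-3 0 -1 0 0 0 0.5;-2 0 0 0 0 0 0.5;0 0 0 0 0 0 0.5")

```text
clock: 21.0
eef_pos: [513.3, -163.3, 166.9]
tcp_rot: [3.14, 0.001, 1.678]
contact_force: [-0.4, 0.1, 0.5]
opening: 0.75
```

```bash
python3 snap.py w15 wrist; python3 snap.py s15 scene 210 120 410 270 4
```

```text
21.0 [ 513.3 -163.3  166.9] [3.140e+00 1.000e-03 1.678e+00] 0.75 [-0.4  0.1  0.5] [-0.31  0.29  1.88 -0.    0.97 -0.42]
21.05 [ 512.6 -162.1  166.3] [3.141 0.    1.678] 0.748 [ 1.3  0.5 -0.6] [-0.31  0.29  1.88  0.    0.97 -0.42]
```

View pics/w15.png

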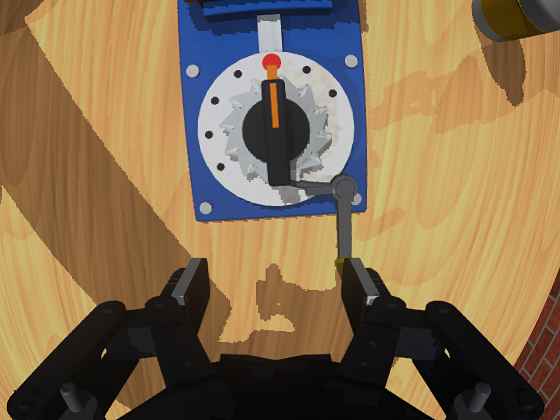

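View pics/s15.png

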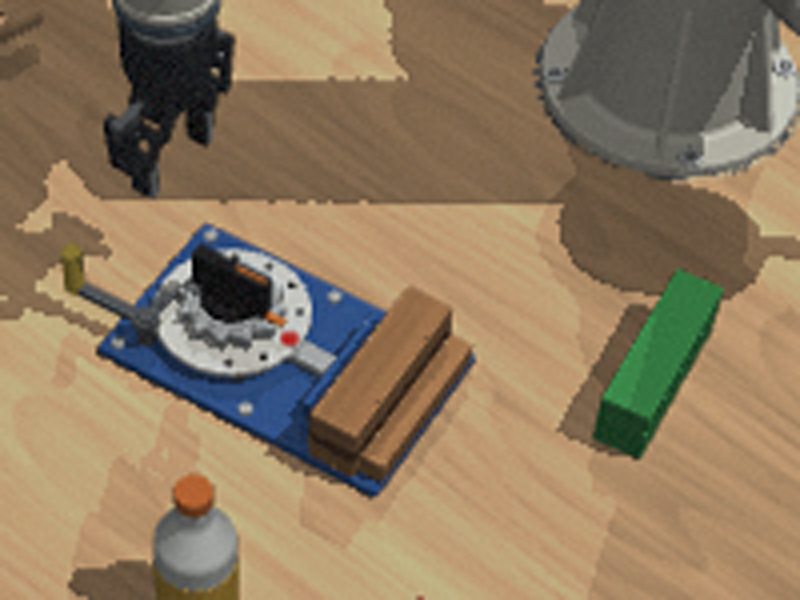

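>>> jog_arm(increments="2 0 -1 0 0 0 0.5;3 0 -2 0 0 0 0.5;3 0 -2 0 0 0 0.5;2 0 -1 0 0 0 0.5;1 0 0 0 0 0 0.5;0 0 0 0 0 0 0.5;0 0 0 0 0 0 0.5;0 0 0 0 0 0 0.5")

```text
clock: 21.9
eef_pos: [500.3, -52.6, 224.8]
tcp_rot: [-3.14, -0.0, 1.679]
contact_force: [-0.5, -0.3, -0.1]
opening: 0.752
```

```bash
python3 snap.py w16 wrist; python3 snap.py sd16 side 190 150 350 270 5; python3 -c "
from h import *
crop('pics/w16.png','pics/w16a.png',110,40,390,250,2.8)"
```

```text
21.9 [500.3 -52.6 224.8] [-3.14  -0.     1.679] 0.752 [-0.5 -0.3 -0.1] [-0.11  0.17  1.9  -0.    1.08 -0.22]
21.95 [500.4 -52.7 224.8] [-3.14  -0.     1.679] 0.749 [ 0.2 -1.  -0.4] [-0.11  0.17  1.9  -0.    1.08 -0.22]
```

View pics/w16a.png

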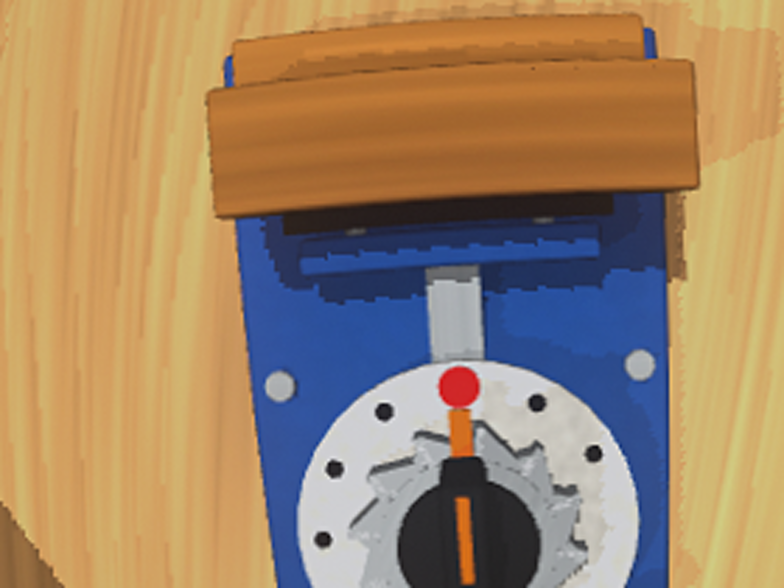

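View pics/sd16.png

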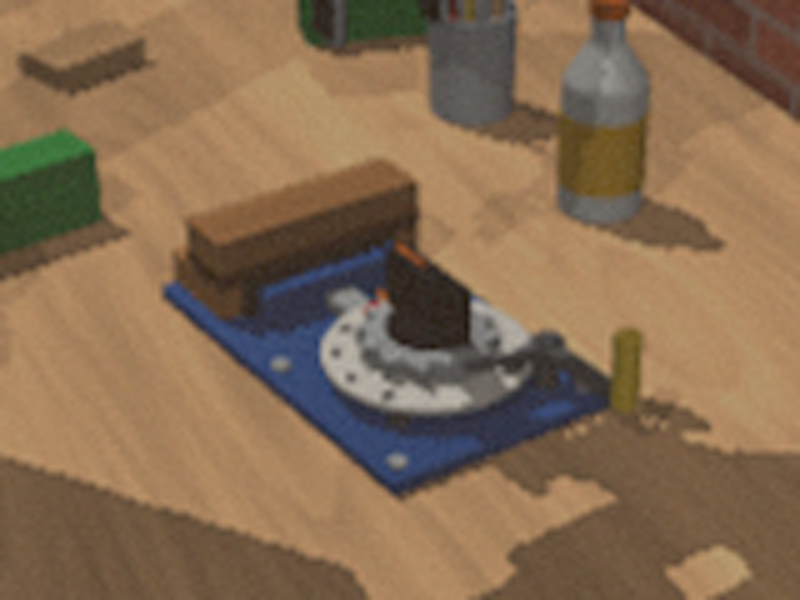

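```bash
cat >> fit.py <<'E'
print("####")
w16=np.load("w16.npy",allow_pickle=True).item()
C=np.array([(208,91),(693,60),(699,187),(217,216)])/2.8+[110,40]
B=back(w16,"wrist",C,72)
q=f.x+[-1,0,0];c,sn=np.cos(q[2]),np.sin(q[2])
L=np.c_[(B[:,0]-q[0])*c+(B[:,1]-q[1])*sn,-(B[:,0]-q[0])*sn+(B[:,1]-q[1])*c]
print((L-[0,90]).round(1),L.mean(0)-[0,90])
v=L[1]-L[0]+L[2]-L[3];print(np.arctan2(v[1],v[0]))
D=back(w16,"wrist",np.array([(459,388)])/2.8+[110,40],31);print("dot",D,T(q,(0,-2,31)))
E
python3 fit.py | sed -n '/####/,$p'
```

```text
####
[[-75.6  19. ]
 [ 81.9  20. ]
 [ 82.  -22.3]
 [-75.5 -23. ]] [ 3.21955616 -1.57987943]
0.005483865921978678
dot [[497.95337498 -44.92028264  31.        ]] [[498.04813768 -43.02371896  31.        ]]
```

```bash
python3 -c "
from rig import r
print(r.sign_off())"
```

```text
the job is handed in; nothing more can be done
None
```

I finished the job and handed it in at about 22 s of the 64 s. No verdict is reported, so what follows is what my own checks showed.

**What I did**
1. I pushed the yellow release post until the knob had sprung home and the jaw was fully open.
2. I picked up the brown laminated block, leaving the two green look-alikes alone. I stood it on the bed between jaw and fence and let go.
3. I turned the knob clockwise about 0.2 rad past the red-dot tooth, eased it back and let go.

**Last checks, by camera**
- **Knob:** the orange pointer rests at the red dot and has not moved since I let go. The post is back in its rest position.
- **Block:** it measured about 3 mm off centre lengthwise and 0.005 rad off square.
- **Fence:** the block measured 1.6 mm short of the fence position. The red dot read 1.9 mm off in the same direction in that picture, so most of this is calibration error.
- **Robot:** it touches nothing, about 225 mm above the table.
- **Bystanders:** I never came near any of them. The glue bottle, pencil pot and offcut look unmoved in the last pictures. The mallet was outside those crops.

**Disagreements:** two estimates of the knob axis differed by about 5 mm. I used a position between them, and the grip held. I did not measure the pad compression or pawl angle; I inferred them from where the pointer rests and the jaw pad bearing on the block.

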